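Unbolt the shoe-care caddy and hold it up level

TASK

The wooden shoe-care caddy is locked in its dock by a spring bolt: pull the bolt's black tab out to its stop and leave it out, then take the caddy by its bar handle and lift it straight up until its underside is about 10 cm above the dock plate. Keep it level and its jar standing in it, and leave the other things on the console where they are. Finish while holding the caddy there, still and level in the air; do not put it down or let go.

Things in the scene. Friction and masses are not known exactly. Their poses are not given: they have to be found in the camera images.
- dock: Dock fixed to the console: a dark steel base plate 190 x 285 mm, 12 mm thick (plate top 12 mm above the console), with low lips (tops 22 mm above the console) beside the caddy's foot and an upright end stop (top 48 mm above the console) at its +y end. Origin on the console surface below the caddy's centre; z up; its y axis runs along the caddy's bar handle. The bolt is at its -y end, in a grey housing 44 mm wide, 56 mm high, from y = -122 to -154 mm.
- bolt (a joint): Spring bolt of the dock, slides level along the dock's -y axis. Value in m: 0 = home (its rod, 12 mm thick, sits 11 mm deep in a window in the caddy's end panel and blocks lifting), 0.035 = out at its stop, where the caddy is free. The spring pushes it home with 1 to 3.5 N, but an inner friction catch of 6 N holds it wherever it is left; the pull takes 7 to 10 N.
- bolt_grip (a point): Point at which to take the bolt's upright black tab: on its centre line, 18 mm below its top. The tab is 20 mm wide along the dock's x, 14 mm thick along the dock's y, 70 mm high; this point is 88 mm above the console and moves with the bolt (85 mm out from the caddy's end panel when home). The tab stands free above the rod, whose top is 48 mm above the console.
- caddy: Open wooden carrier, 150 mm (x) x 220 mm (y), sides 55 mm high, about 0.4 kg (may differ by 15 percent) with its mass centred between the ends; it carries brushes wedged in its two side lanes. Origin at the centre of its underside, z up, y along the bar handle. Its two end panels are 10 mm thick and rise, 60 mm wide, to 170 mm above its underside. In the dock it is aligned with the dock.
- caddy_handle (a point): Centre of the caddy's bar handle, half-way between the end panels, 152 mm above the caddy's underside. The bar runs along the caddy's y, 200 mm free length, 18 mm wide (x), 16 mm high, flat sides. Where on the bar to grip follows from the jar: held away from the joint centre of mass of caddy and jar, the caddy tends to tip endways in a light grip.
- jar_center (a point): Centre of the glass jar, 60 mm across, 70 mm high, about 0.35 kg (may differ by 30 percent), standing loose in the caddy's middle lane (66 mm wide) under the bar handle, at some place between the caddy's ends; its top is 78 mm above the caddy's underside. It shall ride along.
- sparejar_center (a point): Bystander: centre of a like jar, 60 x 70 mm, standing on the console outside the caddy.
- tin: Bystander: flat steel polish tin, 72 mm across, 24 mm high; origin at its underside.
- brush: Bystander: shoe brush, 50 x 150 x 44 mm, lying along its y; origin at its underside.
- pencup: Bystander: dark pen cup, 76 mm across, 95 mm high, pens up to 155 mm; origin at its underside.
- shoe1: Bystander: child's blue slip-on, 165 x 62 x 55 mm, toe to its +x; origin at its sole.
- shoe2: Bystander: the other slip-on of the pair, same size; origin at its sole.
Mind the look-alikes: they are no part of the job. Leave any green, purple or red look-alike of the part that bears jar_center alone.

How it is judged:
By the outcome, as a careful person would: the job done as asked, in the order asked, and still so for the second after the job is handed in, while the arm keeps its last pose, push and grip.
It also fails if it takes over 45 s, if anything falls off the work surface, if the arm or the gripper's body presses on something with over 40 N, if the wrist force passes 120 N, or if a joint passes its speed limit or range.

ROBOT

A 6-joint arm with a two-finger parallel gripper is mounted at the origin on the work surface. World frame = base frame: x ahead of the robot, y to its left, z up, the work surface at z = 0. Lengths are in m, angles in rad, forces in N, time in s.
With the tool pointing down it reaches from about 0.35 to 1 m from the base axis. Payload 7.1 kg.
Tool frame: the origin (TCP) lies between the finger pads; the fingertips stand 17 mm ahead of it and the grasp point (between the pads) lies 2 mm behind it; z points along the fingers, x is the direction in which the jaws open and shut, and the axes are right-handed (so a half turn about z gives the same grasp; the last joint's range is limited). The gripper opens to 85 mm and grips with 20 to 120 N. Pads are 22 mm wide; open, the fingers measure 114 mm over their backs; the gripper's body (76 mm by 85 mm) begins 54 mm behind the grasp point. The pads swing forward as they close: fully open they stand 13 mm farther back than shut.
Start: joints at [1.111, 0.423, 1.63, -0, 1.089, -0.019], TCP at [0.267, 0.565, 0.248] pointing down, gripper open.
Joint ranges: [-3, 3], [-0.9, 2.11], [0.09, 2.58], [-1.31, 4.45], [0.11, 2.69], [-2.54, 2.54]. Speed limits (rad/s): [2.39, 2.39, 3.01, 3.14, 3.14, 3.14].

INTERFACE

Orientations are given as a rotation vector (axis times angle).
In Python, from cell import robot gives the robot as it stands.
- The arm moves only by the tool servo_tool, never from a script. Its arguments are lists of equal length, an entry for each row: "jaw": the finger opening in mm, from 0 to 85.4; "slide": the shift along the tool's x, y, z in units of 50 mm (1.0 is 50 mm), a list of three; "turn": the turn about the tool's z in units of 6 degrees (1.0 is 6 degrees). A call has exactly 5 rows; each row is the pose to reach, as a shift and turn from the pose measured when the call began, along the tool's axes at that moment; what a row does not reach only later rows make up. A row lasts 1/8 s, in which the tool goes at most 62.5 mm and 10.7 degrees, less where a joint would pass 70% of its speed; a pose out of reach is approached as far as the arm can. A call with a gripper value outside its range is refused whole. The fingers move at their own pace and stop on an object; "squeeze" is the grip in N (left out, the last holds). Time passes only in rows, so rows that repeat a pose let the fingers close, or fill a call up. It gives the time, the measured TCP pose, the force and the opening at its end, in the units of the state.
- robot.observe(): the state, without advancing time (a new reading comes with each control period).
- robot.get_image(name): name is "side" or "top"; returns (picture, depth): 384x512x3 uint8, red, green, blue; 384x512 float32, m along the optical axis (not along the pixel's ray), 0 where there is no reading.
- robot.get_calibration(name): a dict with "fx", "fy", "cx", "cy" (pixels), "position" and "rotation" of the camera in the world. Camera axes: x right, y down, z forward; pixel columns grow to the right and rows downward; lengths in m; the calibration is good to about 2 mm. A picture is of the moment at which its call begins. get_calibration takes no time and is no camera call.
- robot.sign_off(): hands the job in, once; it reports no verdict.
The state is a dict: "t": time; "q": joint angles; "qvel": joint speeds; "joint_torque": joint torques, N m; "tcp_pos": TCP position; "ee_rot": TCP orientation; "contact_force": force on the tool from outside, world axes, zero at the start; "ft_torque": the same for the moment, N m; "gripper_width": opening from 0.0 (shut) to 1.0 (fully open).
Only numpy, scipy, OpenCV 4.12 (cv2) and the standard library are available. Lean on these libraries where they do the work, as an engineer would, in place of code of your own. Each camera call takes 0.05 s, during which the arm holds its last target. There are 200 camera calls.

## Working session

There is one attempt and no reset: what is moved stays moved. The work goes in short steps, Python scripts to look and compute and a tool call to move; the robot and the scene stay as the last step left them, time stands still between calls to the robot, and variables do not carry over. Pictures are saved under pics/ and viewed, about 8 in all and at most 12, crops included, and the job is handed in when it is done.

Besides the shell and the picture viewer there is one more tool, called after "Call:" by a JSON object that holds its "name" and its "arguments". servo_tool: Moves the arm, as the interface text tells. Its arguments: {"type":"object","properties":{"jaw":{"type":"array","items":{"type":"number"}},"slide":{"type":"array","items":{"type":"array","items":{"type":"number"}}},"turn":{"type":"array","items":{"type":"number"}},"squeeze":{"type":"number"}},"required":["jaw","slide","turn"]}

```bash
mkdir -p pics; ls
cat > h.py <<'E'
import numpy as np, cv2
from cell import robot
def grab(n):
    im,d=robot.get_image(n); np.savez(f'{n}.npz',im=im,d=d); return im,d
def load(n):
    z=np.load(f'{n}.npz'); return z['im'],z['d']
def cal(n):
    c=robot.get_calibration(n); R=np.array(c['rotation']); 
    return c,R,np.array(c['position'])
def cloud(n,d):
    c,R,p=cal(n); v,u=np.mgrid[:d.shape[0],:d.shape[1]]
    P=np.stack([(u-c['cx'])/c['fx']*d,(v-c['cy'])/c['fy']*d,d],-1)
    W=P@R.T+p; W[d<=0]=np.nan; return W
def ray(n,u,v,z):
    c,R,p=cal(n); r=R@np.array([(u-c['cx'])/c['fx'],(v-c['cy'])/c['fy'],1]); return p+r*(z-p[2])/r[2]
def proj(n,X):
    c,R,p=cal(n); q=R.T@(np.asarray(X)-p); return q[0]/q[2]*c['fx']+c['cx'],q[1]/q[2]*c['fy']+c['cy']
def save(im,f,s=1):
    cv2.imwrite(f'pics/{f}.png',cv2.resize(im[:,:,::-1],None,fx=s,fy=s,interpolation=cv2.INTER_CUBIC))
E
python3 - <<'E'
from h import *
for n in('top','side'):
    im,d=grab(n); save(im,n+'0',1.5); c,R,p=cal(n); print(n,p,R.round(2).tolist(),c['fx'],(d>0).mean())
s=robot.observe(); print({k:np.round(v,3) for k,v in s.items()})
E
```

```text
pics
top [0.40243918 0.15451172 1.48346866] [-2.18, 2.13, -0.11] 440.76992307785696 0.99609375
side [ 0.01683533 -0.93065567  0.84383567] [-2.06, 0.48, -0.28] 479.65584030831025 0.996063232421875
{'t': np.float64(0.1), 'q': array([ 1.111,  0.424,  1.631,  0.   ,  1.089, -0.019]), 'qvel': array([ 0.   , -0.002, -0.003,  0.   , -0.   ,  0.001]), 'joint_torque': array([-0.0000e+00, -5.5842e+01, -2.8245e+01,  0.0000e+00,  3.0000e-03,
        0.0000e+00]), 'tcp_pos': array([0.266, 0.565, 0.248]), 'ee_rot': array([ 2.653e+00,  1.682e+00, -2.000e-03]), 'contact_force': array([ 0.665, -0.732,  0.193]), 'ft_torque': array([-0.029, -0.131,  0.027]), 'gripper_width': np.float64(1.0)}
```

View pics/top0.png

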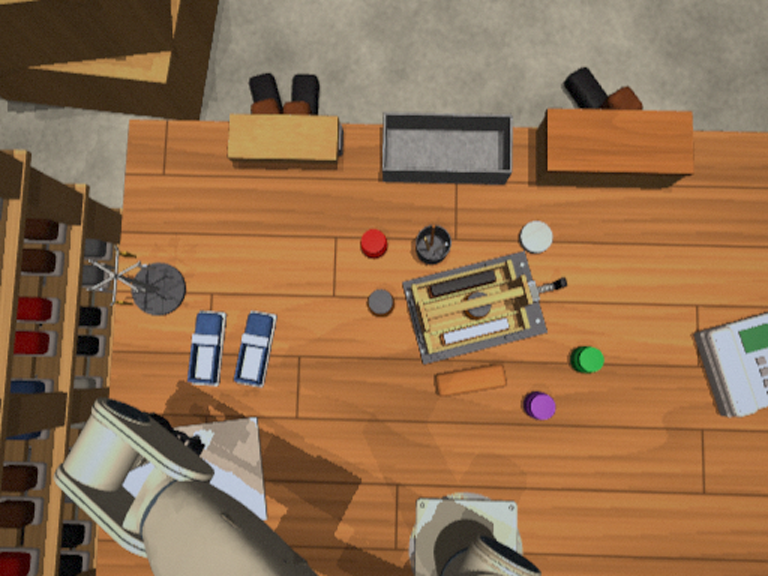

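View pics/side0.png

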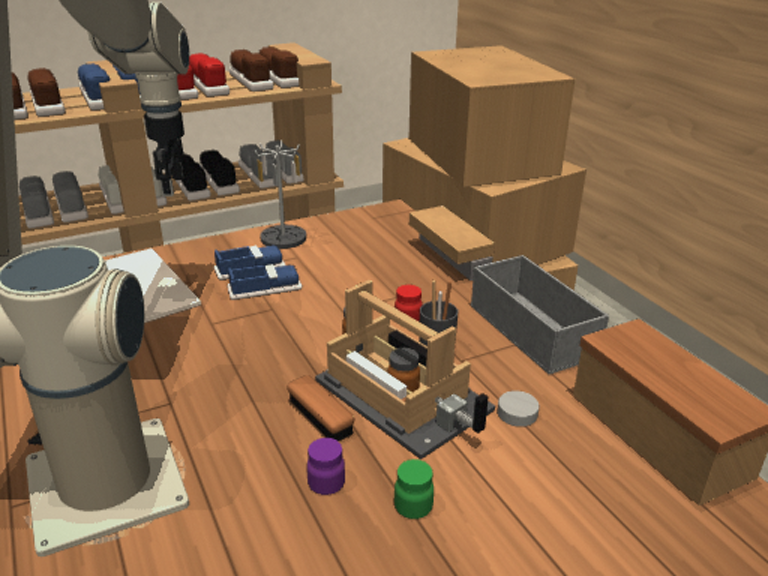

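Top view: the caddy is at (475,305), with the bolt tab at (560,284). The jar under the bar has its lid at (478,305); the look-alikes are red (374,243), green (588,359), purple (540,405), and grey (380,302), all outside the caddy. The camera rotation is a rotation vector, so I'll fix that helper and then measure.

```bash
sed -i "s/R=np.array(c\['rotation'\])/R=cv2.Rodrigues(np.array(c['rotation']))[0]/" h.py
python3 - <<'E'
from h import *
im,d=load('top'); W=cloud('top',d); ims,ds=load('side'); Ws=cloud('side',ds)
print('floor z',[np.nanmedian(W[280:300,150:190,2]),np.nanmedian(Ws[330:350,200:215,2])])
for n,WW,(a,b,c_,e) in(('top',W,(150,250,255,390)),('side',Ws,(180,310,200,340))):
    S=WW[a:b,c_:e]; z=S[...,2]
    for nm,lo,hi in(('panels',.176,.19),('bar',.160,.176),('tab',.095,.112)):
        m=((z>lo)&(z<hi)).astype(np.uint8)
        k,lab,st,ce=cv2.connectedComponentsWithStats(m)
        for i in range(1,k):
            if st[i,4]>=6:
                P=S[lab==i]; print(n,nm,st[i,4],(ce[i]+[c_,a]).round(1),P.mean(0).round(4),'xr',P[:,0].min().round(3),P[:,0].max().round(3),'yr',P[:,1].min().round(3),P[:,1].max().round(3), cv2.minAreaRect(P[:,:2].astype(np.float32)*1000) )
save(im[150:250,255:390],'crop_top',5.5)
save(ims[180:310,200:340],'crop_side',4.5)
E
```

```text
floor z [np.float64(0.007168041636546052), np.float64(-0.0004783999206294798)]
top panels 71 [350.5 192.7] [ 0.5481 -0.0958  0.181 ] xr 0.52 0.577 yr -0.106 -0.085 ((547.5770874023438, -94.4085464477539), (58.196495056152344, 13.530027389526367), 14.959169387817383)
top panels 69 [282.2 210.5] [0.4903 0.1054 0.1814] xr 0.462 0.519 yr 0.094 0.116 ((490.38397216796875, 105.34666442871094), (58.52882385253906, 9.761896133422852), 15.622332572937012)
top bar 413 [318.  201.6] [ 0.5203 -0.001   0.1709] xr 0.484 0.573 yr -0.102 0.1 ((515.8736572265625, 1.8048095703125), (57.08506774902344, 201.0364532470703), 17.33252716064453)
top tab 29 [374.8 188.2] [ 0.5727 -0.1863  0.105 ] xr 0.563 0.583 yr -0.193 -0.177 ((572.62255859375, -185.71527099609375), (18.79588508605957, 14.570695877075195), 12.47305965423584)
side panels 59 [238.8 190.5] [0.4937 0.103  0.1804] xr 0.463 0.523 yr 0.091 0.119 ((493.9269104003906, 103.98928833007812), (64.51943969726562, 13.156569480895996), 16.5792179107666)
side panels 81 [294.1 222.8] [ 0.5498 -0.0992  0.1804] xr 0.521 0.581 yr -0.111 -0.084 ((550.3944091796
[... 1025 characters left out ...]
.0655 0.1026] xr 0.642 0.649 yr 0.059 0.071 ((645.0164184570312, 65.35699462890625), (10.099143981933594, 6.051746368408203), 55.12864303588867)
side tab 86 [238.7 214.8] [0.4915 0.1002 0.1032] xr 0.464 0.522 yr 0.092 0.11 ((493.178466796875, 100.91896057128906), (58.694358825683594, 15.790133476257324), 2.4381000995635986)
side tab 91 [292.5 248.7] [ 0.5482 -0.1021  0.1031] xr 0.521 0.578 yr -0.113 -0.092 ((549.9867553710938, -100.8059310913086), (58.68492126464844, 8.769170761108398), 14.791672706604004)
side tab 52 [320.6 265.9] [ 0.575  -0.1904  0.1025] xr 0.566 0.586 yr -0.197 -0.179 ((577.6782836914062, -188.69894409179688), (23.254589080810547, 14.371220588684082), 20.634572982788086)
```

View pics/crop_top.png

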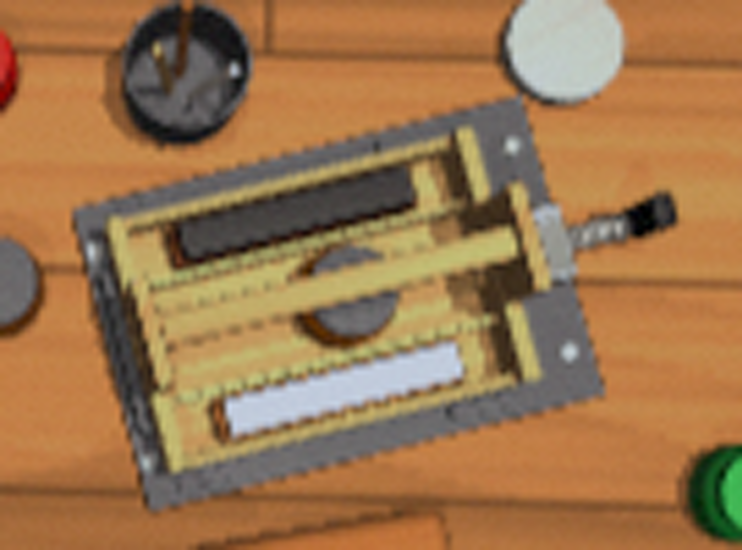

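View pics/crop_side.png

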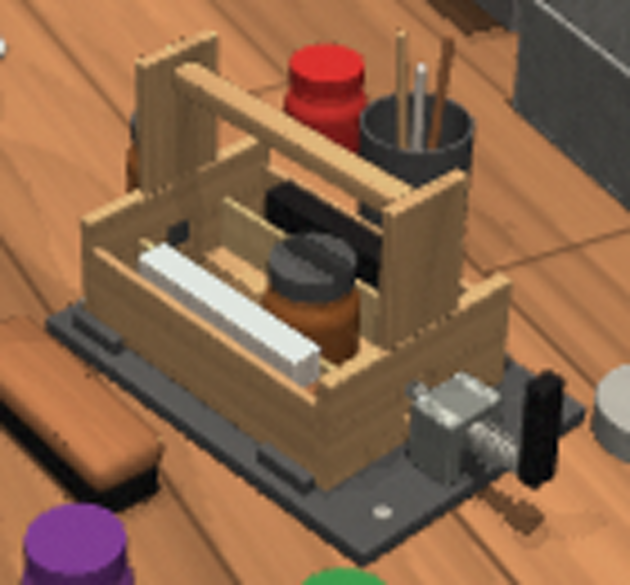

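The crops confirm the caddy and bolt. The amber jar with the grey lid stands in the middle lane under the bar at top-image pixel (319,203), so it is the one that fits. The grey-lidded one at (253,201) is the spare outside, and red, green and purple are look-alikes. Next I'll work out the jar's place along the bar and write a helper that gives the move numbers.

```bash
cat >> h.py <<'E'
C=np.array([.520,.004]); YAW=np.deg2rad(16.1)
EX=np.array([np.cos(YAW),np.sin(YAW)]); EY=np.array([-np.sin(YAW),np.cos(YAW)])
def dock(x,y,z): return np.r_[C+x*EX+y*EY,z]
def plan(T,yaw=YAW):
    s=robot.observe(); R=cv2.Rodrigues(np.array(s['ee_rot']))[0]; p=np.array(s['tcp_pos'])
    a=np.arctan2(R[1,0],R[0,0]); t=np.rad2deg((a-yaw+np.pi/2)%np.pi-np.pi/2)
    print('t',round(s['t'],2),'tcp',p.round(4),'z',R[:,2].round(3),'yaw',round(np.rad2deg(a),2),'F',np.round(s['contact_force'],1),'M',np.round(s['ft_torque'],2),'w',round(s['gripper_width']*85.4,1))
    print('slide',(R.T@(np.array(T)-p)/.05).round(3),'turn',round(t/6,3),'target',np.round(T,4))
E
python3 - <<'E'
from h import *
im,d=load('top'); W=cloud('top',d); ims,ds=load('side'); Ws=cloud('side',ds)
for n,WW in(('top',W),('side',Ws)):
    q=(WW[...,:2]-C); a=q@EX; b=q@EY; z=WW[...,2]
    m=(abs(a)<.034)&(abs(b)<.1)&(z>.083)&(z<.098)
    P=np.stack([a[m],b[m]],1); print(n,m.sum(),'x',P[:,0].min(),P[:,0].max(),'y',np.percentile(P[:,1],[1,50,99]))
    for nm,lo,hi,A in (('bar',.166,.176,.02),):
        m=(abs(a)<A)&(abs(b)<.09)&(z>lo)&(z<hi); print(nm,np.percentile(a[m],[2,50,98]),np.polyfit(b[m],a[m],1))
plan(dock(0,-.195,.25))
E
```

```text
top 130 x -0.029680961763484018 0.03229692188439805 y [-0.09989144 -0.01891873  0.00465581]
bar [-0.00961871 -0.00065831  0.0079579 ] [ 0.00973002 -0.00080055]
side 249 x -0.03210542165693665 0.030386888596713704 y [-0.04441091 -0.01720635  0.09992085]
bar [-0.00808722 -0.00031198  0.01108801] [ 6.13833477e-03 -4.48344881e-05]
t 0.1 tcp [0.2664 0.5648 0.2476] z [-0.001 -0.001 -1.   ] yaw 64.74 F [ 0.7 -0.7  0.2] M [-0.03 -0.13  0.03] w 85.4
slide [-10.907  11.95   -0.033] turn 8.107 target [ 0.5741 -0.1834  0.25  ]
```

Call:
{"name": "servo_tool", "arguments": {"jaw": [85,85,70,60,50], "slide": [[-0.6,0.66,-0.1],[-1.4,1.54,-0.3],[-2.2,2.42,-0.4],[-3.0,3.3,-0.4],[-3.8,4.18,-0.4]], "turn": [1.0,2.7,4.4,6.1,8.1]}}

```text
t: 0.72
tcp_pos: [0.3747, 0.3021, 0.2678]
ee_rot: [3.106, 0.466, -0.001]
contact_force: [0.6, 0.9, -0.2]
gripper_width: 0.585
```

```bash
sed -i 's/deg2rad(16.1)/deg2rad(15.9)/' h.py; python3 -c "
from h import *
plan(dock(0,-.195,.25))"
```

```text
t 0.72 tcp [0.3747 0.3021 0.2678] z [-0.    -0.001 -1.   ] yaw 17.08 F [ 0.6  0.9 -0.2] M [ 0.04 -0.08  0.07] w 50.0
slide [ 0.947 10.45   0.367] turn 0.197 target [ 0.5734 -0.1835  0.25  ]
```

Call:
{"name": "servo_tool", "arguments": {"jaw": [50,50,50,50,50], "slide": [[0.1,1.1,0],[0.2,2.2,0],[0.3,3.4,0],[0.4,4.5,0],[0.5,5.6,0]], "turn": [0.2,0.2,0.2,0.2,0.2]}}

```text
t: 1.35
tcp_pos: [0.4811, 0.0399, 0.2681]
ee_rot: [3.11, 0.433, -0.001]
contact_force: [-0.1, -0.1, 0.0]
gripper_width: 0.581
```

Call:
{"name": "servo_tool", "arguments": {"jaw": [50,50,50,50,50], "slide": [[0.1,1.1,0],[0.2,2.2,0.1],[0.3,3.4,0.2],[0.4,4.5,0.3],[0.4,4.85,0.4]], "turn": [0,0,0,0,0]}}

```text
t: 1.98
tcp_pos: [0.5672, -0.1907, 0.2476]
ee_rot: [3.111, 0.429, -0.001]
contact_force: [-0.2, 0.5, -1.1]
gripper_width: 0.589
```

```bash
python3 -c "
from h import *
plan(dock(0,-.195,.086))"
```

```text
t 1.98 tcp [ 0.5672 -0.1907  0.2476] z [-0.001 -0.001 -1.   ] yaw 15.71 F [-0.2  0.5 -1.1] M [0.03 0.02 0.02] w 50.3
slide [ 0.162 -0.108  3.233] turn -0.032 target [ 0.5734 -0.1835  0.086 ]
```

Call:
{"name": "servo_tool", "arguments": {"jaw": [50,50,50,50,50], "slide": [[0.16,-0.1,0.5],[0.16,-0.1,1.2],[0.16,-0.1,1.9],[0.16,-0.1,2.2],[0.16,-0.1,2.2]], "turn": [0,0,0,0,0]}}

```text
t: 2.6
tcp_pos: [0.5728, -0.1832, 0.1369]
ee_rot: [3.112, 0.43, -0.004]
contact_force: [0.5, 0.2, 1.0]
gripper_width: 0.585
```

```bash
python3 -c "
from h import *
plan(dock(0,-.195,.086))
im,d=grab('side'); save(im[200:310,260:380],'s1',5)"
```

```text
t 2.6 tcp [ 0.5728 -0.1832  0.1369] z [-0.003 -0.001 -1.   ] yaw 15.74 F [0.5 0.2 1. ] M [ 0.01 -0.02  0.01] w 50.0
slide [0.012 0.009 1.018] turn -0.027 target [ 0.5734 -0.1835  0.086 ]
```

View pics/s1.png

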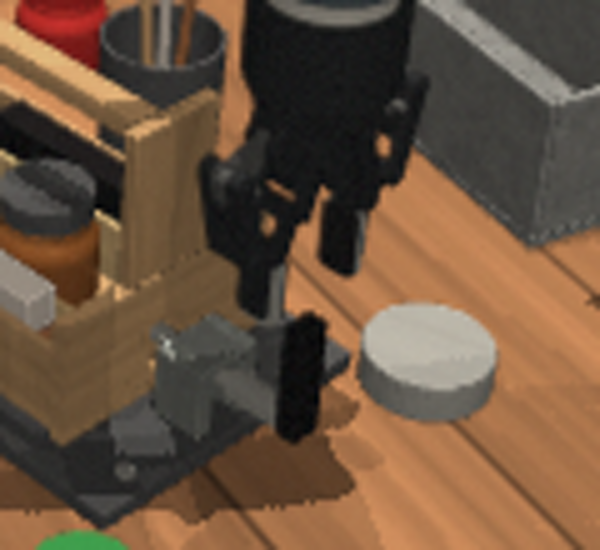

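Picture: the open fingers straddle the tab from either side (tips at crop (258,300) and (340,262), tab top at (312,320)). Descending and closing.

Call:
{"name": "servo_tool", "arguments": {"jaw": [50,50,50,50,50], "slide": [[0.01,0.05,0.3],[0.01,0.05,0.6],[0.01,0.05,0.9],[0.01,0.05,1.0],[0.01,0.05,1.0]], "turn": [0,0,0,0,0]}}

```text
t: 3.28
tcp_pos: [0.5745, -0.1858, 0.0873]
ee_rot: [3.111, 0.43, -0.003]
contact_force: [0.6, 1.7, -0.4]
gripper_width: 0.588
```

Call:
{"name": "servo_tool", "arguments": {"jaw": [30,10,10,10,10], "slide": [[0,0,0],[0,0,0],[0,0,0],[0,0,0],[0,0,0]], "turn": [0,0,0,0,0], "squeeze": 50}}

```text
t: 3.9
tcp_pos: [0.5755, -0.1858, 0.0879]
ee_rot: [3.111, 0.43, 0.0]
contact_force: [4.5, 2.6, 0.1]
gripper_width: 0.224
```

```bash
python3 -c "
from h import *
plan(dock(0,-.23,.086))"
```

```text
t 3.9 tcp [ 0.5755 -0.1858  0.0879] z [ 0.    -0.001 -1.   ] yaw 15.74 F [4.5 2.6 0.1] M [ 0.39 -0.58  0.1 ] w 19.2
slide [-0.026  0.645  0.04 ] turn -0.027 target [ 0.583  -0.2172  0.086 ]
```

Call:
{"name": "servo_tool", "arguments": {"jaw": [10,10,10,10,10], "slide": [[0.02,0.1,0],[0.02,0.25,0],[0.02,0.4,0],[0.02,0.55,0],[0.02,0.62,0]], "turn": [0,0,0,0,0]}}

```text
t: 4.53
tcp_pos: [0.5835, -0.214, 0.0879]
ee_rot: [-3.111, -0.43, 0.004]
contact_force: [-1.7, 9.9, 4.3]
gripper_width: 0.223
```

```bash
python3 -c "
from h import *
plan(dock(0,-.2325,.087))"
```

```text
t 4.53 tcp [ 0.5835 -0.214   0.0879] z [-0.003  0.001 -1.   ] yaw 15.72 F [-1.7  9.9  4.3] M [1.26 0.11 0.05] w 19.1
slide [-0.027  0.109  0.017] turn -0.029 target [ 0.5837 -0.2196  0.087 ]
```

Call:
{"name": "servo_tool", "arguments": {"jaw": [10,10,10,10,10], "slide": [[0,0.05,0],[0,0.09,0],[0,0.12,0],[0,0.15,0],[0,0.15,0]], "turn": [0,0,0,0,0]}}

```text
t: 5.15
tcp_pos: [0.5845, -0.2176, 0.0878]
ee_rot: [-3.105, -0.428, 0.007]
contact_force: [-1.1, 19.0, 6.1]
gripper_width: 0.228
```

```bash
python3 -c "
from h import *
plan(dock(0,-.2325,.087))"
```

```text
t 5.15 tcp [ 0.5845 -0.2176  0.0878] z [-0.006  0.006 -1.   ] yaw 15.7 F [-1.1 19.   6.1] M [ 2.46 -0.42  0.04] w 19.5
slide [-0.026  0.034  0.017] turn -0.033 target [ 0.5837 -0.2196  0.087 ]
```

Call:
{"name": "servo_tool", "arguments": {"jaw": [10,10,10,10,10], "slide": [[0,0.08,0],[0,0.12,0],[0,0.15,0],[0,0.15,0],[0,0.15,0]], "turn": [0,0,0,0,0]}}

```text
t: 5.78
tcp_pos: [0.5845, -0.218, 0.0877]
ee_rot: [-3.095, -0.425, 0.014]
contact_force: [-1.8, 34.0, 11.8]
gripper_width: 0.228
```

```bash
python3 -c "
from h import *
plan(dock(0,-.2325,.087))
im,d=grab('side'); save(im[200:310,260:380],'s2',5)"
```

```text
t 5.78 tcp [ 0.5845 -0.218   0.0877] z [-0.011  0.016 -1.   ] yaw 15.63 F [-1.8 34.  11.8] M [ 4.61 -0.28 -0.23] w 19.4
slide [-0.025  0.027  0.013] turn -0.045 target [ 0.5837 -0.2196  0.087 ]
```

View pics/s2.png

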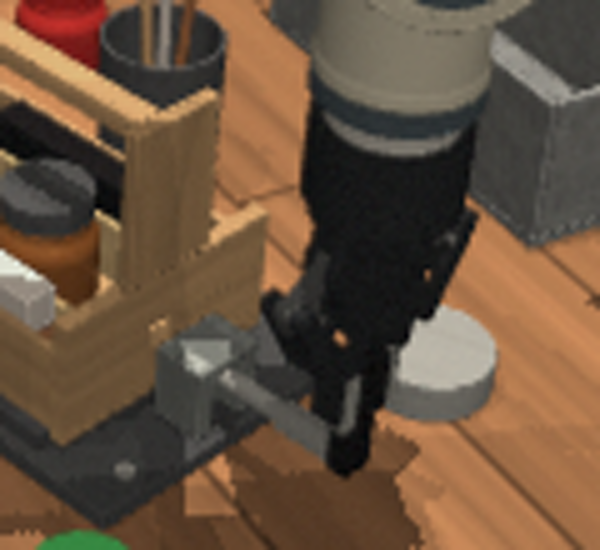

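Picture: the tab is clearly farther out and the rod is fully exposed between housing and tab. The force rises to 34 N with no further travel, so the bolt is at its stop. Relaxing first, then opening the jaws.

Call:
{"name": "servo_tool", "arguments": {"jaw": [10,10,25,45,50], "slide": [[0,0,0],[0,0,0],[0,0,0],[0,0,0],[0,0,0]], "turn": [0,0,0,0,0]}}

```text
t: 6.45
tcp_pos: [0.5843, -0.2185, 0.0876]
ee_rot: [-3.095, -0.424, 0.015]
contact_force: [0.3, -1.3, 0.1]
gripper_width: 0.586
```

```bash
python3 -c "
from h import *
plan(dock(0,-.2325,.25))"
```

```text
t 6.45 tcp [ 0.5843 -0.2185  0.0876] z [-0.012  0.016 -1.   ] yaw 15.61 F [ 0.3 -1.3  0.1] M [-0.01 -0.03 -0.03] w 50.1
slide [-0.04  -0.041 -3.248] turn -0.048 target [ 0.5837 -0.2196  0.25  ]
```

Call:
{"name": "servo_tool", "arguments": {"jaw": [50,50,50,50,50], "slide": [[0,0,-0.4],[0,0,-1.2],[0,0,-2.2],[0,0,-3.1],[0,0,-3.2]], "turn": [0,0,0,0,0]}}

```text
t: 7.08
tcp_pos: [0.5882, -0.2221, 0.2532]
ee_rot: [-3.1, -0.424, 0.003]
contact_force: [1.6, -0.4, -0.5]
gripper_width: 0.585
```

```bash
python3 -c "
from h import *
plan(dock(0,-.009,.23))
im,d=grab('top'); W=cloud('top',d)
q=W[...,:2]-C; a=q@EX;b=q@EY;z=W[...,2]; ims,ds=grab('side')
for n,D in(('top',d),('side',ds)):
    W=cloud(n,D);q=W[...,:2]-C; a=q@EX;b=q@EY;z=W[...,2]
    for nm,B in(('new',(b<-.16)&(b>-.26)),):
        m=(abs(a)<.02)&B&(z>.085)&(z<.112); print(n,m.sum(),a[m].mean(),np.percentile(b[m],[2,50,98]),z[m].mean())
"
```

```text
t 7.08 tcp [ 0.5882 -0.2221  0.2532] z [-0.004  0.013 -1.   ] yaw 15.6 F [ 1.6 -0.4 -0.5] M [-0.03  0.05 -0.02] w 49.9
slide [-0.098 -4.535  0.523] turn -0.051 target [ 0.5225 -0.0047  0.23  ]
top 37 -0.001843834099827215 [-0.23639278 -0.22700551 -0.2231905 ] 0.10124796531702007
side 82 -0.0017904582717157677 [-0.23985002 -0.23560913 -0.22571557] 0.09817309473686109
```

Bolt tab now measured at about dock y = -0.230 m, so it is 35 mm out and stays there after release. Now to the bar.

Call:
{"name": "servo_tool", "arguments": {"jaw": [50,50,50,50,50], "slide": [[-0.02,-0.7,0],[-0.05,-1.8,0],[-0.08,-3.0,0],[-0.1,-4.0,0],[-0.1,-4.5,0]], "turn": [0,0,0,0,0]}}

```text
t: 7.8
tcp_pos: [0.5191, -0.0039, 0.2519]
ee_rot: [-3.096, -0.427, 0.016]
contact_force: [0.6, -1.2, -0.8]
gripper_width: 0.584
```

```bash
python3 -c "
from h import *
plan(dock(0,-.009,.162))"
```

```text
t 7.8 tcp [ 0.5191 -0.0039  0.2519] z [-0.013  0.015 -1.   ] yaw 15.7 F [ 0.6 -1.2 -0.8] M [-0.   -0.06  0.03] w 49.8
slide [0.075 0.065 1.798] turn -0.034 target [ 0.5225 -0.0047  0.162 ]
```

Call:
{"name": "servo_tool", "arguments": {"jaw": [50,50,50,50,50], "slide": [[0.07,0.06,0.4],[0.07,0.06,0.9],[0.07,0.06,1.4],[0.07,0.06,1.75],[0.07,0.06,1.8]], "turn": [0,0,0,0,0]}}

```text
t: 8.43
tcp_pos: [0.5203, -0.0044, 0.1598]
ee_rot: [-3.095, -0.426, 0.024]
contact_force: [-0.5, 0.6, 0.8]
gripper_width: 0.589
```

```bash
python3 -c "
from h import *
plan(dock(0,-.009,.162))
im,d=grab('side'); save(im[170:300,200:340],'s3',4.3)"
```

```text
t 8.43 tcp [ 0.5203 -0.0044  0.1598] z [-0.018  0.015 -1.   ] yaw 15.7 F [-0.5  0.6  0.8] M [ 0.03 -0.02 -0.04] w 50.3
slide [ 0.039  0.016 -0.046] turn -0.033 target [ 0.5225 -0.0047  0.162 ]
```

View pics/s3.png

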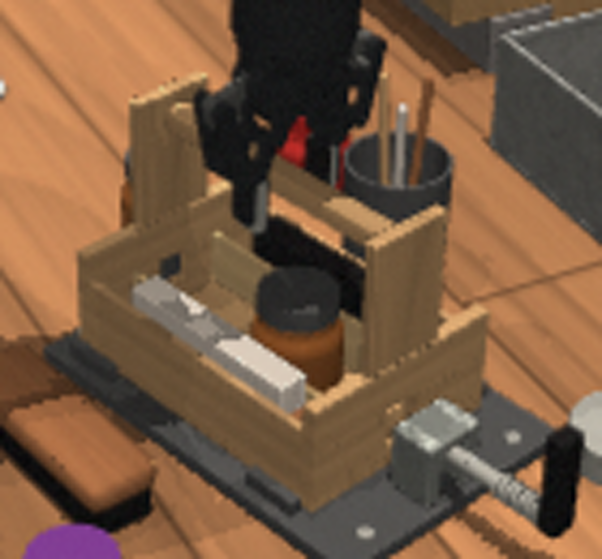

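Picture: the tab is still out with its window free, and the open fingers straddle the bar above the jar. Centring, then closing.

Call:
{"name": "servo_tool", "arguments": {"jaw": [50,30,5,5,5], "slide": [[0.04,0.02,-0.03],[0.04,0.02,-0.03],[0.04,0.02,-0.03],[0.04,0.02,-0.03],[0.04,0.02,-0.03]], "turn": [0,0,0,0,0], "squeeze": 80}}

```text
t: 9.1
tcp_pos: [0.5239, -0.0049, 0.1625]
ee_rot: [-3.095, -0.426, 0.019]
contact_force: [1.3, -0.3, 3.3]
gripper_width: 0.196
```

Call:
{"name": "servo_tool", "arguments": {"jaw": [5,5,5,5,5], "slide": [[0,0,0],[0,0,0],[0,0,0],[0,0,0],[0,0,0]], "turn": [0,0,0,0,0]}}

```text
t: 9.72
tcp_pos: [0.5239, -0.0049, 0.1625]
ee_rot: [-3.095, -0.426, 0.019]
contact_force: [2.0, -0.1, 0.5]
gripper_width: 0.194
```

```bash
python3 -c "
from h import *
plan(np.array(robot.observe()['tcp_pos'])+[0,0,.1])"
```

```text
t 9.72 tcp [ 0.5239 -0.0049  0.1625] z [-0.014  0.015 -1.   ] yaw 15.69 F [ 2.  -0.1  0.5] M [ 0.07 -0.21 -0.02] w 16.6
slide [-0.019 -0.037 -2.   ] turn -0.034 target [ 0.5239 -0.0049  0.2625]
```

Call:
{"name": "servo_tool", "arguments": {"jaw": [5,5,5,5,5], "slide": [[0,0,-0.05],[0,0,-0.15],[0,-0.01,-0.25],[0,-0.01,-0.35],[-0.01,-0.01,-0.4]], "turn": [0,0,0,0,0]}}

```text
t: 10.35
tcp_pos: [0.5237, -0.0049, 0.1829]
ee_rot: [-3.095, -0.427, 0.018]
contact_force: [0.5, 0.5, -6.7]
gripper_width: 0.198
```

```bash
python3 -c "
from h import *
plan([.5239,-.0049,.2625])
im,d=grab('side'); save(im[170:300,200:340],'s4',4.3)"
```

```text
t 10.35 tcp [ 0.5237 -0.0049  0.1829] z [-0.014  0.015 -1.   ] yaw 15.7 F [ 0.5  0.5 -6.7] M [-0.1  -0.09 -0.01] w 16.9
slide [-0.011 -0.027 -1.591] turn -0.034 target [ 0.5239 -0.0049  0.2625]
```

View pics/s4.png

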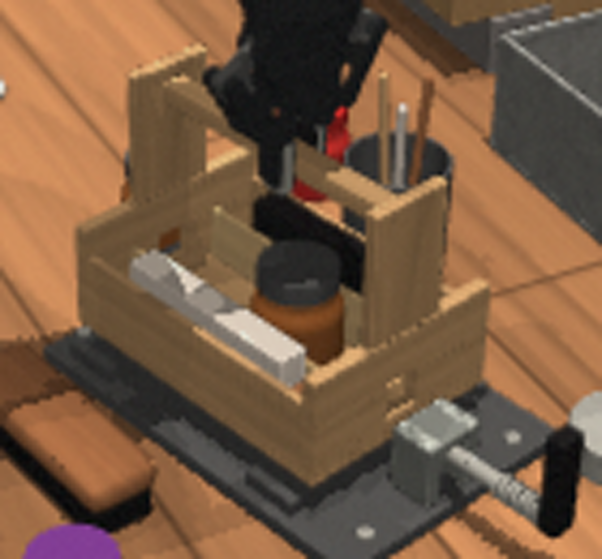

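Picture: the caddy is clear of the dock, level, with the jar upright in it and the tab out. The load is 6.7 N with little moment. Lifting the rest gently.

Call:
{"name": "servo_tool", "arguments": {"jaw": [5,5,5,5,5], "slide": [[0,0,-0.1],[0,-0.01,-0.3],[0,-0.01,-0.5],[0,-0.02,-0.7],[0,-0.02,-0.8]], "turn": [0,0,0,0,0]}}

```text
t: 11.02
tcp_pos: [0.5243, -0.0045, 0.2241]
ee_rot: [-3.096, -0.427, 0.016]
contact_force: [0.6, 0.8, -7.0]
gripper_width: 0.195
```

Call:
{"name": "servo_tool", "arguments": {"jaw": [5,5,5,5,5], "slide": [[0,0,-0.15],[0,0,-0.35],[0,-0.01,-0.55],[0,-0.01,-0.7],[0,-0.01,-0.75]], "turn": [0,0,0,0,0]}}

```text
t: 11.65
tcp_pos: [0.5249, -0.0046, 0.2623]
ee_rot: [-3.096, -0.427, 0.014]
contact_force: [0.3, -0.2, -7.0]
gripper_width: 0.196
```

```bash
python3 -c "
from h import *
plan([.5239,-.0049,.2625])"
```

```text
t 11.65 tcp [ 0.5249 -0.0046  0.2623] z [-0.011  0.015 -1.   ] yaw 15.7 F [ 0.3 -0.2 -7. ] M [-0.05 -0.05  0.04] w 16.7
slide [-0.021 -0.    -0.004] turn -0.034 target [ 0.5239 -0.0049  0.2625]
```

Now a settling hold, then a check of height, level, jar and tab.

Call:
{"name": "servo_tool", "arguments": {"jaw": [5,5,5,5,5], "slide": [[0,0,0],[0,0,0],[0,0,0],[0,0,0],[0,0,0]], "turn": [0,0,0,0,0]}}

```text
t: 12.28
tcp_pos: [0.5249, -0.0046, 0.2622]
ee_rot: [-3.096, -0.427, 0.015]
contact_force: [0.5, 0.1, -6.7]
gripper_width: 0.195
```

```bash
python3 -c "
from h import *
plan([.5239,-.0049,.2625])
print(np.abs(robot.observe()['qvel']).max())
im,d=grab('side'); save(im[120:310,190:350],'s5',3.1)
for n in('side','top'):
    D=d if n=='side' else grab('top')[1]
    W=cloud(n,D);q=W[...,:2]-C; a=q@EX;b=q@EY;z=W[...,2]
    for s in(-1,1):
        m=(abs(a)<.03)&(abs(b-s*.105)<.012)&(z>.262)&(z<.30)
        print(n,s,m.sum(),'panel top z',np.percentile(z[m],[50,90]) if m.any() else '', 'b',np.median(b[m]))
        for t in(-1,1):
            k=m&(a*t>.012); print('   half',t,k.sum(),np.nanpercentile(z[k],90) if k.any() else '')
    m=(abs(a)<.02)&(b<-.16)&(b>-.26)&(z>.085)&(z<.112); print(n,'tab b',np.percentile(b[m],[2,50,98]) if m.any() else '')
"
```

```text
t 12.28 tcp [ 0.5249 -0.0046  0.2622] z [-0.012  0.015 -1.   ] yaw 15.7 F [ 0.5  0.1 -6.7] M [-0.01 -0.03  0.02] w 16.6
slide [-0.02   0.    -0.006] turn -0.033 target [ 0.5239 -0.0049  0.2625]
0.002844286424743326
side -1 173 panel top z [0.27471138 0.28170709] b -0.10976532460596027
   half -1 63 0.28178830915720765
   half 1 48 0.28154329102259823
side 1 134 panel top z [0.27476101 0.28112748] b 0.10027834848132132
   half -1 46 0.2802862630811544
   half 1 34 0.2812137222272882
side tab b [-0.24034021 -0.23553399 -0.22607669]
top -1 0 panel top z  b nan
   half -1 0 
   half 1 0 
top 1 103 panel top z [0.28041978 0.28362176] b 0.10496932653024833
   half -1 26 0.2833664935964044
   half 1 24 0.2837382888273704
top tab b [-0.2365189  -0.2274896  -0.22233536]
  return _methods._mean(a, axis=axis, dtype=dtype,
  ret = ret.dtype.type(ret / rcount)
```

View pics/s5.png

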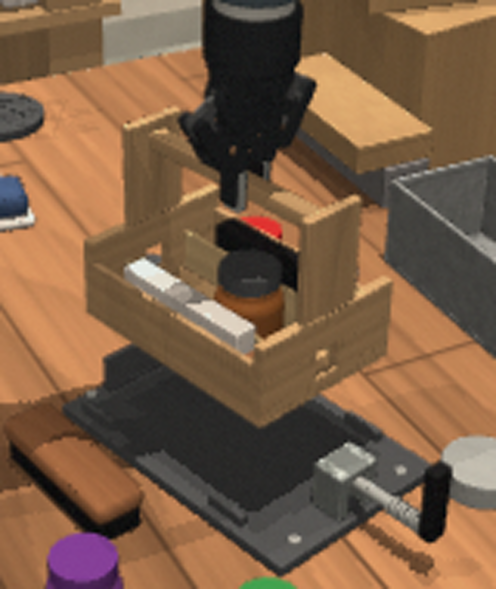

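The picture shows the caddy hanging level above the dock, with the jar upright in it and the tab out. The panel tops are at z ≈ 0.281 at both ends, so the underside is about 10 cm above the plate, and the tab hasn't moved. Handing in.

```bash
python3 -c "
from h import *
print(robot.sign_off())"
```

```text
the job is handed in; nothing more can be done
None
```

The bolt is pulled out to its stop and left there. The caddy is held still in the air by its bar handle, with its underside about 10 cm above the dock plate. The job was handed in at about 12.4 s of arm time.

**Bolt:** I pulled the tab until the force rose to 34 N with no further travel. After release it stayed about 35 mm out (dock y ≈ -0.23 m), and it read the same again at the end.

**Grip:** I took the bar about 9 mm toward the bolt end, near the joint centre of mass with the jar, at 80 N.

**Final checks:**
- **Lift:** the hand rose 99.7 mm, the load read about 6.7 N, and the wrist moment was near zero.
- **Level:** the side camera put the panel tops at z ≈ 0.281–0.282 m at both ends. The jar stood upright in its lane.
- **Bystanders:** the ones visible in the last side picture looked unmoved. I did not measure their positions again.

**What disagreed:**
- The tool ended tilted about 1°, picked up while pulling against the stop. No tilt showed in the caddy.
- The gripper opening read 16.6 mm on the 18 mm bar.
- In the last top picture the bolt-end panel gave no depth reading, so the level check there rests on the side camera only.

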